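# Refit the switch lever on a mirror light

## Task

The switch lever of the mirror light has come off and stands on edge in the wooden rack. Take it out and lay it flat on the table, letting go of it; then pick it up again by its hub, turn it so that its three-way hole matches the three-ribbed shaft of the light, slide it fully home and let go. Leave the perfume bottle, the comb and the hair clips where they are.

Things in the scene. Friction and masses are not known exactly. Their poses are not given: they have to be found in the camera images.
- lever_hub (a point): Centre of the loose lever's aluminium hub, a block 36 x 36 mm (x, z) and 16 mm thick (y). y is the hole axis; the arm points along -x. Starts on edge, z up, hub in the rack slot. The hole goes right through and is T-shaped: slots 7.5 mm wide reach 10.75 mm from the centre towards -x (the arm), +z and -z, none towards +x; the same from both faces, so either face may go down.
- lever_tip (a point): Centre of the round paddle (20 mm across, 12 mm thick) that ends the lever's blue plastic arm, 85 mm from the hub centre. The arm is 10 mm thick (y) and 16 mm wide (z) and leaves the middle of one hub side. Axes as lever_hub.
- lever: The whole lever, about 80 g, centre of mass about 10 mm from the hub centre towards the arm. Origin: middle of the 36 x 16 mm hub side it stands on at first, 18 mm from the hub centre; axes as lever_hub. It also stands by itself on that side on the table; a push along y near the hub's top tips it flat. Flat, its hub centre is 8 mm above the table.
- shaft_seat (a point): Point on the light's fixed upright brass shaft (z up, does not turn), 42 mm above the table, where the hub centre is when fully home. Core 6 mm across; three ribs with rounded 6 mm wide ends reach 10 mm from the axis towards -x, +y and -y, their domed tips 50 mm above the table. The lever fits one way only, arm along -x (the red line), with about 0.75 mm play all round.
- shaft_top (a point): Domed tip of the shaft's core, 59 mm above the table. The shaft stands on a black collar 30 mm across, top 34 mm above the table, on which the hub's underside rests when home. Axes as shaft_seat.
- light: The fixed white mirror light lying on its back; origin on the table below the shaft, axes as shaft_seat. Housing 24 mm high, reaching 65 mm along +x and -x from the shaft, 45 mm along -y and 195 mm along +y; round mirror in a yellow ring, 120 mm across and up to 30 mm high, centred 125 mm along +y.
- tip_mark (a point): Point 85 mm from the shaft axis along -x of shaft_seat, 42 mm above the table: where lever_tip is when the lever is on.
- rack_slot (a point): Middle of the slot floor of the fixed dark wooden rack, 8 mm above the table. Rack 70 mm (x) by 90 mm (y), 18 mm high; slot 19 mm wide, 10 mm deep, along x. At the start the hub stands in the slot: its centre is 26 mm and its top 44 mm above the table, the arm sticking out free along -x.
- bottle_center (a point): Centre of an empty clear perfume bottle, 32 x 50 x 94 mm high, standing upright (z up). Leave alone.
- comb_center (a point): Centre of a brown comb lying flat, 36 mm (x) x 130 mm (y) x 5 mm. Leave alone.
- clip_a_center (a point): Centre of a silver hair clip lying flat, 10 x 55 mm (y) x 7 mm. Leave alone.
- clip_b_center (a point): Centre of the second hair clip, the same as the first. Leave alone.
Mind the look-alikes: they are no part of the job. Of the things shaped like the part that bears rack_slot, the dark wooden one is meant. Leave any yellow look-alike of the lever alone.

How it is judged:
By the outcome, as a careful person would: the job done as asked, in the order asked, and still so for the second after the job is handed in, with the robot touching nothing.
It also fails if it takes over 64 s, if anything falls off the work surface, if the arm or the gripper's body presses on something with over 40 N, if the wrist force passes 120 N, or if a joint passes its speed limit or range.

## Robot

A 7-joint arm with a two-finger parallel gripper is mounted at the origin on the work surface. World frame = base frame: x ahead of the robot, y to its left, z up, the work surface at z = 0. Lengths are in m, angles in rad, forces in N, time in s.
With the tool pointing down it reaches from about 0.4 to 0.85 m from the base axis. Payload 4.5 kg.
Tool frame: the origin (TCP) lies on the centre line of the jaws, within the pads' length; the fingertips stand 14 mm ahead of it and the grasp point (between the pads) lies 5 mm behind it (nose_length is the distance from the TCP to the fingertips, in m); x points along the fingers, y is the direction in which the jaws open and shut, and the axes are right-handed (so a half turn about x gives the same grasp; the last joint's range is limited). The gripper opens to 88 mm and grips with 3 to 60 N. Pads are 18 mm wide; open, the fingers measure 123 mm over their backs; the gripper's body (75 mm by 187 mm) begins 45 mm behind the grasp point.
Start: joints at [1.273, 0.689, -0.195, 1.565, 0.157, 0.902, -0.215], TCP at [0.204, -0.591, 0.253] pointing down, gripper open.
Joint ranges: [-3.01, 3.01], [-0.46, 2.08], [-1.47, 1.51], [0.13, 2.56], [-1, 4.14], [0.04, 2.09], [-2.66, 2.66]. Speed limits (rad/s): [2.57, 2.57, 3.14, 3.14, 3.14, 3.14, 3.14].

## Interface

Orientations are given as a unit quaternion [x, y, z, w].
In Python, from plant import get_state, snapshot, camera_params, finish_job, boxes_of, silhouettes, spot_point, nose_length gives the robot as it stands.
- The arm moves only by the tool apply_moves, never from a script. Its arguments are lists of equal length, an entry for each row: "delta_pos": the shift along the tool's x, y, z in cm, a list of three; "yaw": the turn about the tool's x in rad; "gripper": the opening in per cent of the stroke, from 0 (shut) to 100 (fully open). A call has 1 to 10 rows; each row is the pose to reach, as a shift and turn from the pose measured when the call began, along the tool's axes at that moment; what a row does not reach only later rows make up. A row lasts 1/12 s, in which the tool goes at most 41.7 mm and 7.16 degrees, less where a joint would pass 70% of its speed; a pose out of reach is approached as far as the arm can. A call with a gripper value outside its range is refused whole. The fingers move at their own pace and stop on an object; "force" is the grip in N (left out, the last holds). Time passes only in rows, so rows that repeat a pose let the fingers close. It gives the time, the measured TCP pose, the force and the opening at its end, in the units of the state.
- get_state(): the state, without advancing time (a new reading comes with each control period).
- snapshot(name): name is "scene" or "top" or "wrist"; returns the picture (400x640x3 uint8, red, green, blue); there is no depth.
- camera_params(name): a dict with "fovy" (degrees; the focal length in pixels is half the picture's height over the tangent of half this angle, whatever the lens; pixels are square), "cx", "cy" (the principal point, pixels), "position" and "orientation" of the camera in the world. Camera axes: x right, y down, z forward; pixel columns grow to the right and rows downward; lengths in m; the calibration is good to about 2 mm. A picture is of the moment at which its call begins: read the wrist's pose just before it. camera_params takes no time and is no camera call; for the wrist camera it gives the pose at the moment of the call.
- finish_job(): hands the job in, once; it reports no verdict.
Trained networks look in the newest picture that a camera, given by its name, has taken for a name from the list of things; names that differ only in an ending like _2 or _b are one class to them, and where a whole thing is asked for, a point or a joint stands for the part that bears it (a point fixed in the world has none). Each returns a list of dicts, best first, with "score" (0 to 1); they miss things now and then, are a little off and sometimes report something else, mostly with a low value. They report only what shows in the picture. A call takes as long as a camera call. They do not tell look-alikes from the thing itself.
- boxes_of(thing, camera): "bbox" ([left, top, width, height] in pixels, round what is visible of it).
- silhouettes(thing, camera): "mask" (400x640 bool, what is visible of it) and "bbox" ([left, top, width, height] in pixels, round what is visible of it).
- spot_point(thing, camera): "pixel" ([column, row] in pixels: a listed point, or the origin of a listed thing).
The state is a dict: "clock": time; "q": joint angles; "qd": joint speeds; "joint_torque": joint torques, N m; "tool_pos": TCP position; "eef_rot": TCP orientation; "contact_force": force on the tool from outside, world axes, zero at the start; "moment": the same for the moment, N m; "opening": opening from 0.0 (shut) to 1.0 (fully open).
Only numpy, scipy, OpenCV 4.12 (cv2) and the standard library are available. Lean on these libraries where they do the work, as an engineer would, in place of code of your own. Each camera call takes 0.05 s, during which the arm holds its last target.

## Working session

There is one attempt and no reset: what is moved stays moved. The work goes in short steps, Python scripts to look and compute and a tool call to move; the robot and the scene stay as the last step left them, time stands still between calls to the robot, and variables do not carry over. Pictures are saved under pics/ and viewed, and the job is handed in when it is done.

Besides the shell and the picture viewer there is one more tool, called after ">>>" as name([rows], argument=value, ...), one row to a line, values as JSON. apply_moves: Moves the arm, as the interface text tells. Its arguments: {"type":"object","properties":{"delta_pos":{"type":"array"},"yaw":{"type":"array"},"gripper":{"type":"array"},"force":{"type":"number"}},"required":["delta_pos","yaw","gripper"]}

```bash
ls; mkdir -p pics; cat > h.py <<'E'
import numpy as np, cv2
from scipy.spatial.transform import Rotation as R
from plant import *
def cam(n):
    c=camera_params(n); f=200/np.tan(np.radians(c['fovy'])/2)
    return c,f
def ray(n,px,c=None):
    c=c or camera_params(n); f=200/np.tan(np.radians(c['fovy'])/2)
    d=np.array([(px[0]-c['cx'])/f,(px[1]-c['cy'])/f,1.])
    return np.array(c['position']),R.from_quat(c['orientation']).apply(d)
def atz(n,px,z,c=None):
    p,d=ray(n,px,c); return p+d*(z-p[2])/d[2]
def proj(n,P,c=None):
    c=c or camera_params(n); f=200/np.tan(np.radians(c['fovy'])/2)
    q=R.from_quat(c['orientation']).inv().apply(np.atleast_2d(P)-np.array(c['position']))
    return np.c_[q[:,0]/q[:,2]*f+c['cx'],q[:,1]/q[:,2]*f+c['cy']]
def save(img,name): cv2.imwrite('pics/'+name,img[:,:,::-1])
E
python3 - <<'E'
from h import *
s=get_state(); print({k:np.round(v,3) for k,v in s.items()}); print(nose_length)
for n in ['scene','top']:
    print(n,camera_params(n)); save(snapshot(n),n+'0.png')
    for t in ['lever_hub','lever_tip','shaft_seat','shaft_top','rack_slot','light','bottle_center','comb_center','clip_a_center','tip_mark']:
        r=spot_point(t,n); print(t,[(np.round(a['pixel'],1),round(a['score'],2)) for a in r[:4]])
print(get_state()['clock'])
E
```

```text
pics
{'clock': np.float64(0.0), 'q': array([ 1.273,  0.69 , -0.195,  1.566,  0.157,  0.902, -0.215]), 'qd': array([-0.   , -0.001, -0.001, -0.   , -0.001, -0.   ,  0.   ]), 'joint_torque': array([ 1.0000e-03, -5.2755e+01, -1.2670e+00, -1.5343e+01, -5.3000e-02,
        7.0000e-03,  0.0000e+00]), 'tool_pos': array([ 0.203, -0.59 ,  0.252]), 'eef_rot': array([-0.697, -0.117,  0.698, -0.116]), 'contact_force': array([-0.566, -0.1  , -0.397]), 'moment': array([ 0.065, -0.013,  0.027]), 'opening': np.float64(0.997)}
0.014
scene {'fovy': 56.90255578160821, 'cx': 314.81109031597606, 'cy': 200.36991344471653, 'position': array([0.95252786, 0.44565854, 0.54011662]), 'orientation': array([ 0.27816003,  0.84478917, -0.43236955, -0.14837396])}
lever_hub [(array([260.1, 186.7]), 0.93), (array([205. , 183.5]), 0.62)]
lever_tip [(array([174.4, 191.8]), 0.78), (array([289.5, 174.4]), 0.72)]
shaft_seat [(array([414. , 267.7]), 0.64)]
shaft_top [(array([414.7, 260.2]), 0.82)]
rack_slot [(array([328.1, 187.3]), 0.94), (array([243.8, 162.9]), 0.84), (array([269.8, 305.8]), 0.73), (array([258.9, 190.4]), 
[... 479 characters left out ...]
ub [(array([412.1, 173.8]), 0.84), (array([461. , 129.1]), 0.65)]
lever_tip [(array([418.9, 219.2]), 0.75), (array([461.3,  93. ]), 0.56), (array([257.4, 103.3]), 0.51)]
shaft_seat [(array([195.2, 221.2]), 0.76), (array([175.9, 261.2]), 0.69), (array([317.7, 117.6]), 0.27)]
shaft_top [(array([192.4, 222.8]), 0.66)]
rack_slot [(array([367.9, 252.7]), 0.79), (array([473.3, 190.6]), 0.74), (array([407.8, 173.9]), 0.63), (array([315.7, 115.4]), 0.34)]
light [(array([200. , 221.6]), 0.83)]
bottle_center [(array([399.5,  98.6]), 0.82)]
comb_center [(array([197.6, 220.1]), 0.6), (array([316.6, 118.7]), 0.58)]
clip_a_center [(array([255.5, 104.3]), 0.65)]
tip_mark [(array([178. , 262.1]), 0.87)]
1.1
```

View pics/scene0.png

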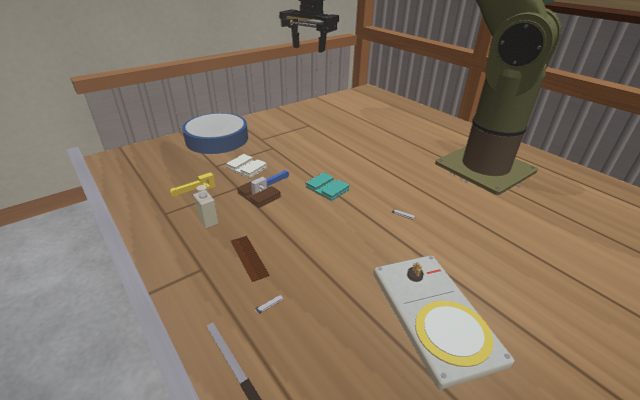

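View pics/top0.png

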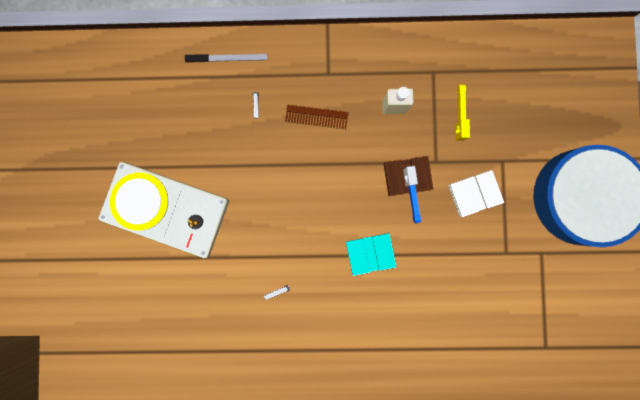

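```bash
cat >> h.py <<'E'
def tri(p1,p2):
    # least squares of two (or more) rays (o,d)
    A=np.zeros((3,3));b=np.zeros(3)
    for o,d in (p1,p2):
        d=d/np.linalg.norm(d);M=np.eye(3)-np.outer(d,d);A+=M;b+=M@o
    X=np.linalg.solve(A,b)
    r=[np.linalg.norm(np.cross(X-o,d/np.linalg.norm(d))) for o,d in (p1,p2)]
    return X,r
def T():
    s=get_state(); return np.array(s['tool_pos']),R.from_quat(s['eef_rot'])
def yawof(Rm):  # world angle of jaw axis (tool y)
    v=Rm.apply([0,1,0]); return np.arctan2(v[1],v[0])
def wrap(a,m=np.pi*2): return (a+m/2)%m-m/2
def go(P,yaw=None):
    p,Rm=T(); d=Rm.inv().apply(np.array(P)-p)*100
    out=[np.round(d,2)]
    if yaw is not None:
        # turn about tool x (pointing down): world yaw decreases with +turn when x is down
        dy=wrap(yaw-yawof(Rm),np.pi); sx=Rm.apply([1,0,0])[2]
        out.append(round(dy*np.sign(sx),3))
    return out
E
python3 - <<'E'
from h import *
p,Rm=T(); print(p,np.round(Rm.as_matrix(),3)); print('jaw yaw',np.degrees(yawof(Rm)))
for t,a,b in [('hub',(412.1,173.8),(260.1,186.7)),('tip',(418.9,219.2),(289.5,174.4)),('seat',(195.2,221.2),(414,267.7)),('top',(192.4,222.8),(414.7,260.2)),('mark',(177,262),(455.5,258.1)),('rack',(407.8,173.9),(258.9,190.4))]:
    X,r=tri(ray('top',a),ray('scene',b)); print(t,np.round(X,4),np.round(r,4))
print('hub z26',atz('top',(412.1,173.8),.026),'tip',atz('top',(418.9,219.2),.026),'seat',atz('top',(195.2,221.2),.042),atz('top',(192.4,222.8),.059),'mark',atz('top',(178,262.1),.042),atz('scene',(455.5,258.1),.042))
print(camera_params('wrist'))
w=R.from_quat(camera_params('wrist')['orientation']);print(np.round((Rm.inv()*w).as_matrix(),3),Rm.inv().apply(np.array(camera_params('wrist')['position'])-p))
E
```

```text
[ 0.20362939 -0.5909201   0.25275407] [[ 0.     0.326 -0.945]
 [-0.    -0.945 -0.326]
 [-1.     0.    -0.   ]]
jaw yaw -70.98687870759015
hub [ 0.5967 -0.2626  0.0238] [0.0054 0.0054]
tip [ 0.5031 -0.2728  0.0216] [0.0073 0.0073]
seat [0.5121 0.1709 0.0422] [0.0004 0.0004]
top [0.5102 0.1695 0.0594] [0.0013 0.0013]
mark [0.4333 0.2044 0.0478] [0.0006 0.0006]
rack [ 0.6001 -0.2577  0.0157] [0.0023 0.0023]
hub z26 [ 0.600806   -0.26543971  0.026     ] tip [ 0.5088593  -0.27638796  0.026     ] seat [0.51230537 0.17073272 0.042     ] [0.50932851 0.1705965  0.059     ] mark [0.43198361 0.20507398 0.042     ] [0.42771638 0.20117613 0.042     ]
{'fovy': 62.601338800187236, 'cx': 315.079349553514, 'cy': 195.0260000521201, 'position': array([ 0.2736763 , -0.56765431,  0.38334152]), 'orientation': array([ 0.80530719, -0.57430145, -0.08487861,  0.12022395])}
[[-0.001 -0.291  0.957]
 [ 1.    -0.     0.001]
 [-0.     0.957  0.291]] [-0.1305851   0.00083505 -0.0738091 ]
```

```bash
python3 - <<'E'
from h import *
print(go([0.599,-0.264,0.18],np.radians(-83.2)))
E
```

```text
[array([  7.28, -18.03, -48.03]), np.float64(0.213)]
```

>>> apply_moves([
  [0,-1.4,-3.7],
  [0,-2.8,-7.4],
  [0,-4.2,-11.1],
  [1,-5.6,-14.8],
  [1.5,-7,-18.5],
  [2,-8.4,-22.2],
  [3,-9.8,-25.9],
  [4,-11.2,-29.6],
  [5,-12.6,-33.3],
  [5.8,-14,-37],
], yaw=[0.02,0.04,0.06,0.08,0.1,0.12,0.14,0.16,0.18,0.2], gripper=[60,60,60,60,60,60,60,60,60,60], force=20)

```text
clock: 1.93
tool_pos: [0.509, -0.3365, 0.1942]
eef_rot: [-0.705, -0.046, 0.706, -0.046]
contact_force: [0.3, -0.5, 0.7]
opening: 0.6
```

```bash
python3 - <<'E'
from h import *
print(get_state()['clock'],go([0.599,-0.264,0.16],np.radians(-83.2)))
E
```

```text
1.9333 [array([ 3.41, -6.02, -9.87]), np.float64(0.012)]
```

>>> apply_moves([
  [1,-2,-3.3],
  [2.2,-4,-6.6],
  [3.41,-6.02,-9.87],
  [3.41,-6.02,-9.87],
  [3.41,-6.02,-9.87],
], yaw=[0.012,0.012,0.012,0.012,0.012], gripper=[50,50,50,50,50])

```text
clock: 2.35
tool_pos: [0.6008, -0.2602, 0.1589]
eef_rot: [-0.706, -0.045, 0.706, -0.043]
contact_force: [0.2, 0.8, 0.5]
opening: 0.5
```

```bash
python3 - <<'E'
from h import *
c=camera_params('wrist'); im=snapshot('wrist'); 
for t in ['lever_hub','lever_tip','rack_slot']:
    r=spot_point(t,'wrist'); print(t,[(np.round(a['pixel'],1),round(a['score'],2)) for a in r[:4]])
    for a in r[:3]: print(atz('wrist',a['pixel'],.008 if t=='rack_slot' else .026,c))
for p in proj('wrist',[[.599,-.264,.044],[.509,-.275,.026]],c): print(p)
for dx in (18,-18):
  pass
save(im,'w1.png'); print(T()[0])
E
```

```text
lever_hub [(array([466.7,  95.4]), 0.93), (array([312.1, 194.5]), 0.92)]
[ 0.68858621 -0.36735131  0.026     ]
[ 0.59505676 -0.25951381  0.026     ]
lever_tip [(array([314.4, 281.6]), 0.83)]
[ 0.51312391 -0.27169265  0.026     ]
rack_slot [(array([316.3, 186.4]), 0.93), (array([455. , 241.3]), 0.56)]
[ 0.59754809 -0.26278283  0.008     ]
[ 0.56098856 -0.3979703   0.008     ]
[318.18574391 197.0645388 ]
[317.43101983 285.93865975]
[ 0.59778246 -0.26618325  0.16049384]
```

View pics/w1.png

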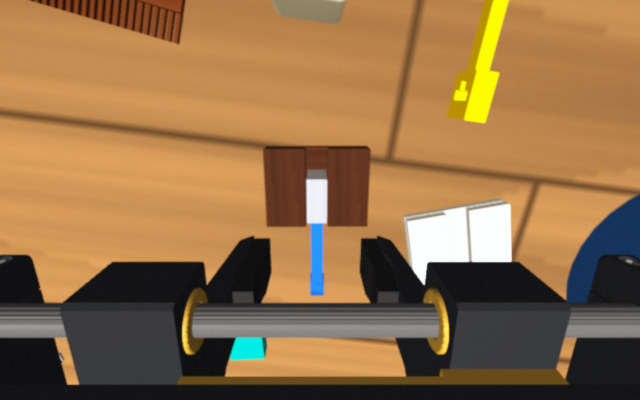

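```bash
python3 - <<'E'
from h import *
c=camera_params('wrist'); print(T()[0],get_state()['clock'])
im=snapshot('wrist')
print(T()[0],get_state()['clock'])
h=im[165:235,290:345]; m=(h.min(2)>170)
ys,xs=np.nonzero(m); print(xs.mean()+290,ys.min()+165,ys.max()+165,xs.min()+290,xs.max()+290)
hub=atz('wrist',(xs.mean()+290,(ys.min()+ys.max())/2+165),.044,c);print('hub',hub)
b=(im[:,:,2].astype(int)-im[:,:,0]>90); b[:215]=0;b[300:]=0;b[:,:300]=0;b[:,340:]=0
ys,xs=np.nonzero(b); 
vx,vy,x0,y0=cv2.fitLine(np.c_[xs,ys].astype(np.float32),cv2.DIST_L2,0,.01,.01).ravel()
a=atz('wrist',(x0+vx*20,y0+vy*20),.034,c)-atz('wrist',(x0-vx*20,y0-vy*20),.034,c);ang=np.degrees(np.arctan2(a[1],a[0]));print('arm line',ang%180)
print('jaw',np.degrees(yawof(T()[1])))
print(go([hub[0],hub[1],.036]))
E
```

```text
[ 0.59778246 -0.26618325  0.16049384] 2.55
[ 0.59783846 -0.26612934  0.16058238] 2.6
308.2089715536105 173 217 298 318
hub [ 0.59616894 -0.26256956  0.044     ]
arm line 7.242698887852953
jaw -83.36369487762757
[array([12.46, -0.39,  0.12])]
```

>>> apply_moves([
  [3,-0.39,0.12],
  [6,-0.39,0.12],
  [9,-0.39,0.12],
  [11.5,-0.39,0.12],
  [12.4,-0.39,0.12],
  [12.4,-0.39,0.12],
  [12.4,-0.39,0.12],
], yaw=[-0.01,-0.01,-0.01,-0.01,-0.01,-0.01,-0.01], gripper=[50,50,50,50,50,50,50])

```text
clock: 3.18
tool_pos: [0.5963, -0.2635, 0.0374]
eef_rot: [0.706, 0.043, -0.706, 0.045]
contact_force: [0.1, 0.9, 0.0]
opening: 0.504
```

```bash
python3 - <<'E'
from h import *
save(snapshot('wrist'),'w2.png'); print(T()[0],get_state()['contact_force'])
E
```

```text
[ 0.59700544 -0.26358038  0.03822588] [-0.38469755  0.21768221  0.1806705 ]
```

View pics/w2.png

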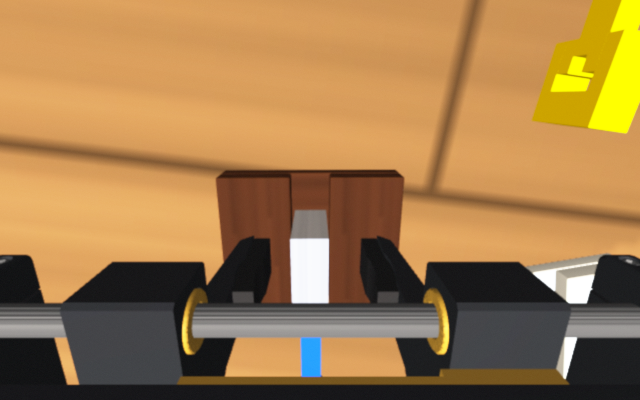

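>>> apply_moves([
  [0.15,-0.2,0],
  [0.15,-0.2,0],
  [0.15,-0.2,0],
  [0.15,-0.2,0],
  [0.15,-0.2,0],
  [0.15,-0.2,0],
  [0.15,-0.2,0],
], yaw=[0,0,0,0,0,0,0], gripper=[50,40,20,10,5,5,5], force=20)

```text
clock: 3.82
tool_pos: [0.5969, -0.2616, 0.037]
eef_rot: [0.706, 0.043, -0.705, 0.045]
contact_force: [-1.0, -1.0, 1.7]
opening: 0.178
```

```bash
python3 - <<'E'
from h import *
print(np.round(get_state()['q'],2)); p,_=T(); print(p)
print(go([.54,-.03,.10],np.radians(-113)))
E
```

```text
[ 0.36  1.01 -0.04  1.61  0.07  0.53 -1.17]
[ 0.59688428 -0.26160522  0.03699991]
[array([ -6.37, -23.67,   2.75]), np.float64(0.526)]
```

>>> apply_moves([
  [-2,0,0],
  [-4,0,0],
  [-6.4,0,0],
  [-6.4,-3.4,0.4],
  [-6.4,-6.8,0.8],
  [-6.4,-10.2,1.2],
  [-6.4,-13.6,1.6],
  [-6.4,-17,2.0],
  [-6.4,-20.4,2.4],
  [-6.4,-23.67,2.75],
], yaw=[0,0,0,0.08,0.16,0.24,0.32,0.4,0.48,0.526], gripper=[5,5,5,5,5,5,5,5,5,5])

```text
clock: 4.65
tool_pos: [0.5393, -0.0282, 0.1002]
eef_rot: [0.694, -0.143, -0.692, -0.141]
contact_force: [1.3, -0.1, -1.1]
opening: 0.176
```

```bash
python3 - <<'E'
from h import *
snapshot('wrist');snapshot('wrist')
save(snapshot('wrist'),'w3.png'); print(T()[0],get_state()['opening'],get_state()['contact_force'])
print(np.degrees(yawof(T()[1])),go([.54,-.03,.0295],np.radians(-113)))
E
```

```text
[ 0.53934851 -0.02591616  0.10003508] 0.17756183892946145 [ 0.57607596 -0.82749095 -0.76724902]
-112.59185154022167 [array([ 7.05,  0.35, -0.21]), np.float64(0.007)]
```

View pics/w3.png

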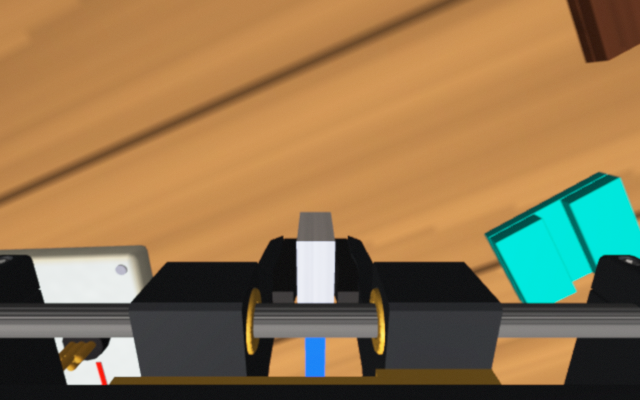

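>>> apply_moves([
  [3,0,0],
  [5,0,0],
  [6.3,0,0],
  [6.8,0,0],
  [7.05,0,0],
  [7.05,0,0],
  [7.05,0,0],
], yaw=[0,0,0,0,0,0,0], gripper=[5,5,5,5,5,5,5])

```text
clock: 5.38
tool_pos: [0.5401, -0.0266, 0.0302]
eef_rot: [0.694, -0.139, -0.692, -0.139]
contact_force: [0.2, -0.7, -0.3]
opening: 0.179
```

>>> apply_moves([
  [0.1,0,0],
  [0.1,0,0],
  [0.1,0,0],
  [0.1,0,0],
  [0.1,0,0],
  [0.1,0,0],
  [0.1,0,0],
], yaw=[0,0,0,0,0,0,0], gripper=[5,5,22,30,40,50,50])

```text
clock: 5.97
tool_pos: [0.5401, -0.0266, 0.0293]
eef_rot: [0.694, -0.139, -0.692, -0.139]
contact_force: [-0.7, 0.2, -0.0]
opening: 0.491
```

```bash
python3 - <<'E'
from h import *
save(snapshot('wrist'),'w4.png');save(snapshot('scene'),'s4.png'); print(T()[0],get_state()['opening'],get_state()['contact_force'])
E
```

```text
[ 0.54009858 -0.02661458  0.02924411] 0.5000348274320934 [-0.42007235  0.03804905  0.05700692]
```

View pics/w4.png

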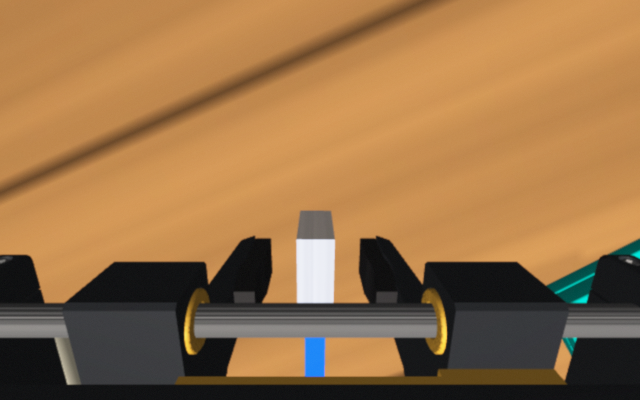

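View pics/s4.png

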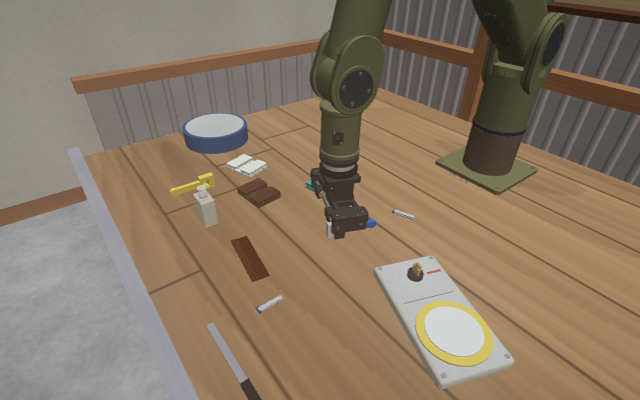

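>>> apply_moves([
  [-2,0,0],
  [-4,0,0],
  [-5.5,0,0],
  [-5.5,-2,0.4],
  [-5.5,-3.6,0.4],
  [-5.5,-3.6,0.4],
  [-4,-3.6,0.4],
  [-2,-3.6,0.4],
  [-1.2,-3.6,0.4],
  [-1.2,-3.6,0.4],
], yaw=[0,0,0,0,0,0,0,0,0,0], gripper=[50,50,30,0,0,0,0,0,0,0])

```text
clock: 6.9
tool_pos: [0.5485, 0.0074, 0.0395]
eef_rot: [-0.693, 0.14, 0.694, 0.138]
contact_force: [0.1, -0.2, 0.4]
opening: 0.005
```

```bash
python3 - <<'E'
from h import *
save(snapshot('wrist'),'w5.png'); print(T()[0],get_state()['opening'],get_state()['contact_force'],get_state()['clock'])
E
```

```text
[0.54921523 0.00739746 0.04046486] 0.004826862197952431 [-0.7105795   0.55602822 -0.23544071] 6.95
```

View pics/w5.png

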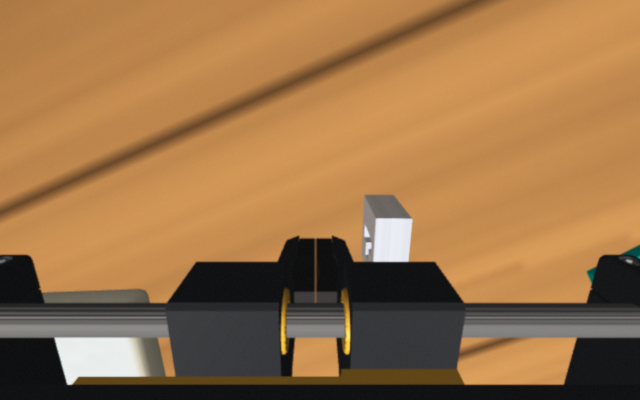

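>>> apply_moves([
  [0,0.6,0],
  [0,1.0,0],
  [0,1.3,0],
  [0,1.6,0],
  [0,1.9,0],
  [0,2.2,0],
  [0,2.5,0],
  [0,2.7,0],
  [0,2.7,0],
  [0,2.7,0],
], yaw=[0,0,0,0,0,0,0,0,0,0], gripper=[0,0,0,0,0,0,0,0,0,0])

```text
clock: 7.78
tool_pos: [0.5388, -0.0176, 0.0405]
eef_rot: [0.693, -0.14, -0.693, -0.139]
contact_force: [0.0, 0.9, 0.2]
opening: 0.006
```

```bash
python3 - <<'E'
from h import *
save(snapshot('wrist'),'w6.png'); print(T()[0],get_state()['opening'],get_state()['contact_force'],get_state()['clock'])
E
```

```text
[ 0.53886333 -0.01737312  0.04048124] 0.007253000857504316 [-0.71122981  0.65609089  1.0817839 ] 7.8333
```

View pics/w6.png

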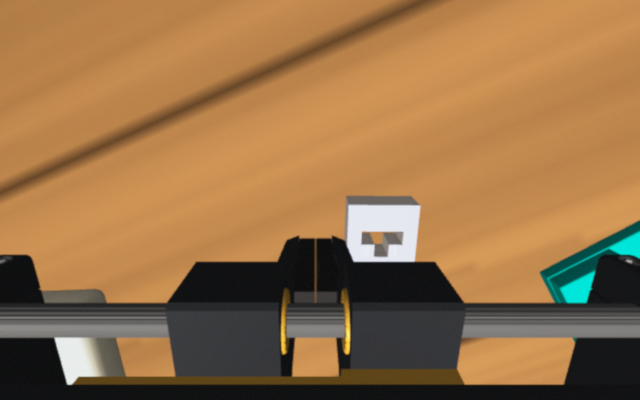

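>>> apply_moves([
  [-2,0,0],
  [-4,0,0],
  [-6.5,0,0],
  [-9,1,0],
  [-11,2.2,0],
  [-11,3.3,0],
  [-11,3.3,0],
  [-11,3.3,0],
  [-11,3.3,0],
], yaw=[0,0,0,0,0,0,0,0,0], gripper=[0,0,30,65,65,65,65,65,65])

```text
clock: 8.58
tool_pos: [0.5257, -0.0468, 0.1493]
eef_rot: [-0.693, 0.139, 0.694, 0.138]
contact_force: [0.2, 1.0, 0.1]
opening: 0.512
```

```bash
python3 - <<'E'
from h import *
snapshot('wrist');c=camera_params('wrist');im=snapshot('wrist');save(im,'w7.png'); print(T()[0],get_state()['opening'],get_state()['clock'])
for t in ['lever_hub','lever_tip']:
    for a in spot_point(t,'wrist')[:2]: print(t,np.round(a['pixel'],1),a['score'],atz('wrist',a['pixel'],.008,c))
g=im.astype(int); m=((g.min(2)>150)&(np.abs(g[:,:,0]-g[:,:,2])<60)).astype(np.uint8); m[:100]=0
n,l,st,ce=cv2.connectedComponentsWithStats(m)
for i in range(1,n):
    if st[i][4]>300: print(st[i],ce[i])
E
```

```text
[ 0.52580144 -0.04666258  0.14935073] 0.6028118940778829 8.6833
lever_hub [321.8 177.9] 0.88 [ 0.52943701 -0.0565288   0.008     ]
lever_tip [316.2 261.7] 0.74 [ 0.4579085 -0.021693   0.008    ]
[ 296  161   45   43 1607] [318.2769135  181.19975109]
[   0  227  137   76 5729] [ 67.97032641 253.47739571]
[300 337  40  30 406] [319.30788177 349.94827586]
```

View pics/w7.png

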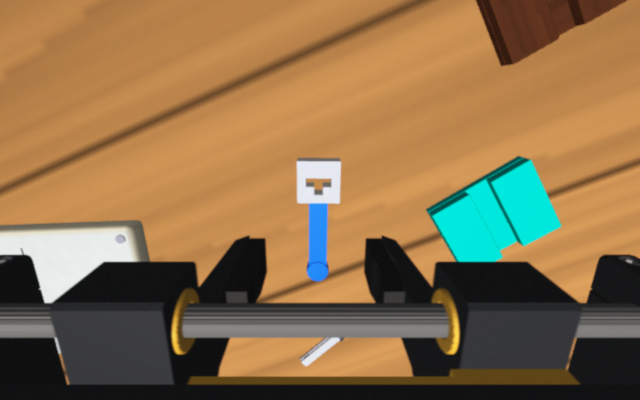

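```bash
python3 - <<'E'
from h import *
c=camera_params('wrist');im=snapshot('wrist');print(T()[0])
g=im.astype(int); m=((g.min(2)>150)&(np.abs(g[:,:,0]-g[:,:,2])<60)).astype(np.uint8); m[:100]=0;m[230:]=0;m[:,:250]=0
n,l,st,ce=cv2.connectedComponentsWithStats(m); i=1+np.argmax(st[1:,4]);print(st[i])
r=cv2.minAreaRect(np.argwhere(l==i)[:,::-1].astype(np.float32));print(r)
hub=atz('wrist',(r[0][0],r[0][1]),.016,c);print('hub',hub)
b=(g[:,:,2]-g[:,:,0]>90); b[:208]=0;b[262:]=0;b[:,:300]=0;b[:,340:]=0
ys,xs=np.nonzero(b)
vx,vy,x0,y0=cv2.fitLine(np.c_[xs,ys].astype(np.float32),cv2.DIST_L2,0,.01,.01).ravel()
a=atz('wrist',(x0+vx*20,y0+vy*20),.012,c)-atz('wrist',(x0-vx*20,y0-vy*20),.012,c);ang=np.degrees(np.arctan2(a[1],a[0]))%180
print('arm',ang,'jaw',np.degrees(yawof(T()[1])))
print(go([hub[0],hub[1],.0175],np.radians(ang+90)))
E
```

```text
[ 0.52601076 -0.04707406  0.14982845]
[ 296  161   45   44 1597]
((318.0, 182.5), (43.0, 44.0), 90.0)
hub [ 0.529122   -0.05305341  0.016     ]
arm 156.77308140977206 jaw -112.61636788033474
[array([13.23,  0.42, -0.53]), np.float64(0.011)]
```

>>> apply_moves([
  [3,0.42,-0.53],
  [6,0.42,-0.53],
  [9,0.42,-0.53],
  [11,0.42,-0.53],
  [12.5,0.42,-0.53],
  [13.1,0.42,-0.53],
  [13.1,0.42,-0.53],
  [13.1,0.42,-0.53],
], yaw=[0.011,0.011,0.011,0.011,0.011,0.011,0.011,0.011], gripper=[65,65,65,65,65,65,65,65])

```text
clock: 9.5
tool_pos: [0.5293, -0.0531, 0.019]
eef_rot: [-0.692, 0.143, 0.693, 0.142]
contact_force: [0.6, -1.0, -0.9]
opening: 0.649
```

```bash
python3 - <<'E'
from h import *
c=camera_params('wrist');save(snapshot('wrist'),'w8.png'); p,Rm=T();print(p,get_state()['opening'],get_state()['contact_force'],get_state()['clock'])
print(proj('wrist',[p+Rm.apply([0,0,0]), p+Rm.apply([.014,0,0]),p+Rm.apply([.0015,0,0]),p+Rm.apply([.0015,0,.018]),p+Rm.apply([.0015,0,-.018])],c))
E
```

```text
[ 0.52968064 -0.0531436   0.01953452] 0.6484196283722099 [0.25750991 0.49680871 0.53942603] 9.55
[[311.00088976 270.29391976]
 [311.30788636 255.55511932]
 [311.0364494  268.58671381]
 [311.16456382 303.1494785 ]
 [310.89888675 231.47500109]]
```

View pics/w8.png

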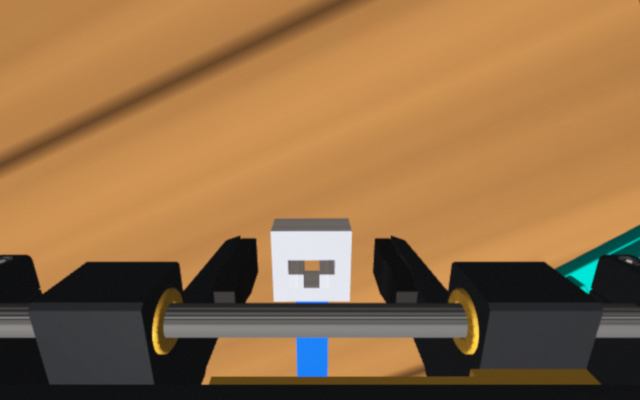

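>>> apply_moves([
  [0.2,-0.2,0],
  [0.2,-0.2,0],
  [0.2,-0.2,0],
  [0.2,-0.2,0],
  [0.2,-0.2,0],
  [0.2,-0.2,0],
  [0.2,-0.2,0],
], yaw=[0,0,0,0,0,0,0], gripper=[65,55,40,30,25,25,25], force=30)

```text
clock: 10.13
tool_pos: [0.5307, -0.0513, 0.0179]
eef_rot: [0.693, -0.143, -0.692, -0.142]
contact_force: [-0.6, 0.3, 4.3]
opening: 0.401
```

```bash
python3 - <<'E'
from h import *
save(snapshot('wrist'),'w9.png'); p,Rm=T();print(p,get_state()['opening'],get_state()['contact_force'],get_state()['clock'])
E
```

```text
[ 0.53066768 -0.05128445  0.01790274] 0.40219613541494026 [-1.11516342  0.83564626  5.3461526 ] 10.1833
```

View pics/w9.png

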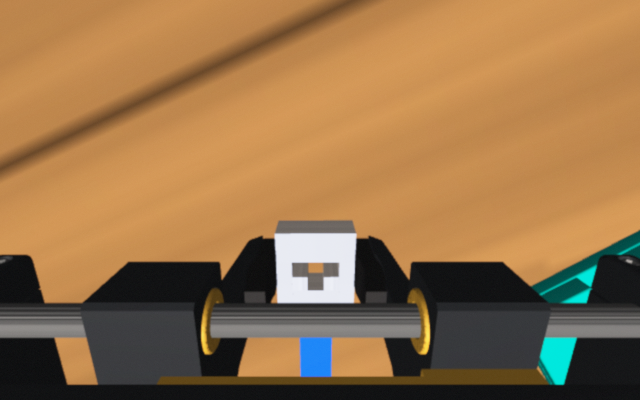

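```bash
python3 - <<'E'
from h import *
p,Rm=T();print(np.degrees(yawof(Rm)),go([.4477,.198,.13],np.radians(-113)))
E
```

```text
-113.24701281510248 [array([-11.24, -19.62,  17.45]), np.float64(-0.004)]
```

>>> apply_moves([
  [-2,0,0],
  [-4.5,0,0],
  [-8,0,0],
  [-11,-1,1],
  [-11.2,-3.6,3.3],
  [-11.2,-6.4,5.7],
  [-11.2,-9.2,8.1],
  [-11.2,-12,10.5],
  [-11.2,-14.7,13],
  [-11.2,-17.2,15.2],
], yaw=[0,0,0,0,0,0,0,0,0,0], gripper=[25,25,25,25,25,25,25,25,25,25])

```text
clock: 11.02
tool_pos: [0.4575, 0.1689, 0.1294]
eef_rot: [-0.693, 0.142, 0.693, 0.142]
contact_force: [-0.8, 0.8, -1.3]
opening: 0.406
```

```bash
python3 - <<'E'
from h import *
p,Rm=T();print(p,np.degrees(yawof(Rm)),go([.4477,.198,.13],np.radians(-113)))
E
```

```text
[0.45747505 0.16891048 0.12942576] -113.19759975651682 [array([-0.06, -2.29,  2.04]), np.float64(-0.003)]
```

>>> apply_moves([
  [0,-2.3,2.04],
  [0,-2.3,2.04],
  [0,-2.3,2.04],
  [0,-2.3,2.04],
], yaw=[0,0,0,0], gripper=[25,25,25,25])

```text
clock: 11.35
tool_pos: [0.4478, 0.1973, 0.1293]
eef_rot: [-0.693, 0.143, 0.693, 0.142]
contact_force: [-0.1, -1.4, 0.3]
opening: 0.407
```

```bash
python3 - <<'E'
from h import *
snapshot('top');save(snapshot('scene'),'s10.png')
c=camera_params('wrist');p,Rm=T();im=snapshot('wrist');save(im,'w10.png'); print(p,T()[0],get_state()['opening'],get_state()['clock'])
np.savez('d10.npz',im=im,p=p,q=Rm.as_quat(),**{k:np.array(v) for k,v in c.items()})
for t,z in [('shaft_seat',.042),('shaft_top',.059),('lever_hub',0.12)]:
    for a in spot_point(t,'wrist')[:2]: print(t,np.round(a['pixel'],1),a['score'],atz('wrist',a['pixel'],z,c))
E
```

```text
[0.44833504 0.19626812 0.12940157] [0.44836798 0.19623545 0.12940037] 0.40810982735969303 11.5
shaft_seat [308.6 105.3] 0.78 [0.51220042 0.17104156 0.042     ]
shaft_seat [312.7 262.9] 0.61 [0.40810011 0.21337622 0.042     ]
shaft_top [308.5 113.1] 0.57 [0.50845375 0.17245064 0.059     ]
lever_hub [316.1 261.9] 0.77 [0.44667017 0.19452212 0.12      ]
```

View pics/w10.png

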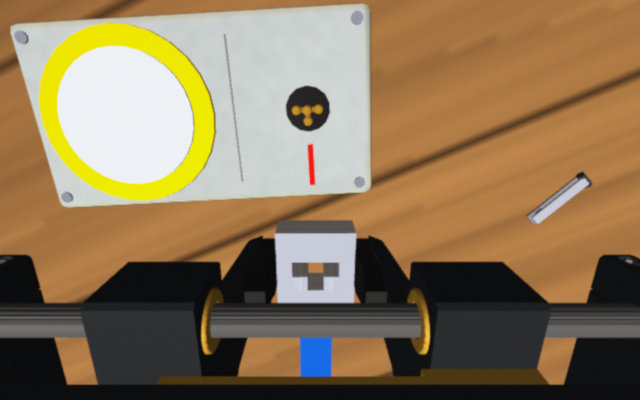

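View pics/s10.png

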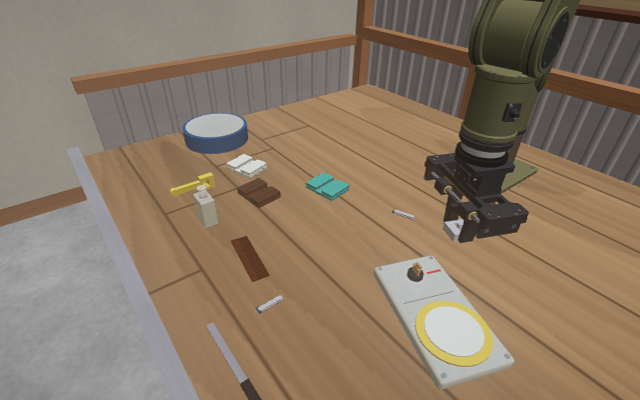

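```bash
cat > an.py <<'E'
from h import *
def load(f):
    d=np.load(f); c={k:(d[k] if d[k].ndim else float(d[k])) for k in ['fovy','cx','cy','position','orientation']}
    return d['im'],d['p'],R.from_quat(d['q']),c
def ang(a,b): v=b-a; return np.degrees(np.arctan2(v[1],v[0]))
E
python3 - <<'E'
from an import *
im,p,Rm,c=load('d10.npz'); g=im.astype(int)
red=(g[:,:,0]>180)&(g[:,:,1]<80)&(g[:,:,2]<80); ys,xs=np.nonzero(red)
W=np.array([atz('wrist',q,.0245,c) for q in np.c_[xs,ys]])
v=cv2.fitLine(W[:,:2].astype(np.float32),cv2.DIST_L2,0,.001,.001).ravel(); print('red',np.degrees(np.arctan2(v[1],v[0]))%180,W.mean(0))
# edges of housing top
gray=cv2.cvtColor(im,cv2.COLOR_RGB2GRAY)
cv2.imwrite('pics/z10.png',cv2.resize(im[60:200,230:390,::-1],None,fx=5,fy=5,interpolation=cv2.INTER_CUBIC)[:600,:800])
cv2.imwrite('pics/z10b.png',cv2.resize(im[215:310,255:375,::-1],None,fx=6,fy=6,interpolation=cv2.INTER_CUBIC))
E
```

```text
red 159.62488 [0.47369782 0.1864801  0.0245    ]
```

View pics/z10.png

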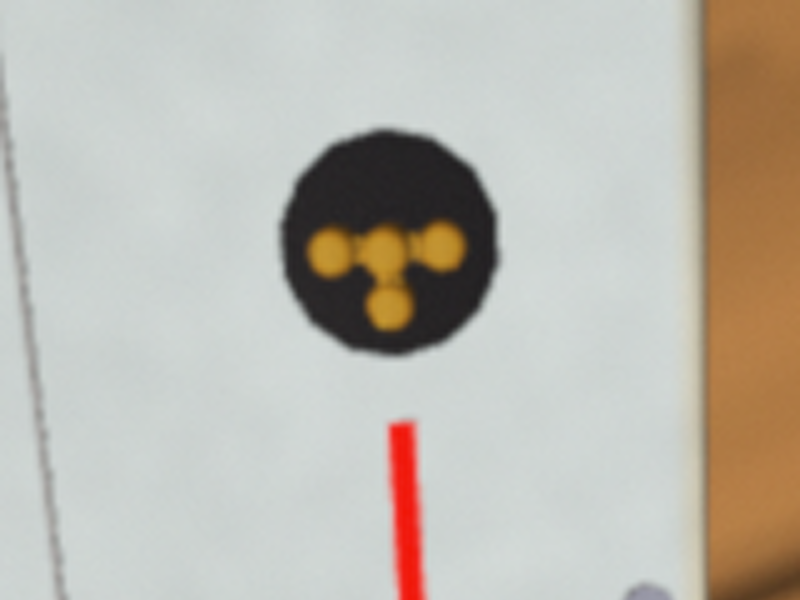

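View pics/z10b.png

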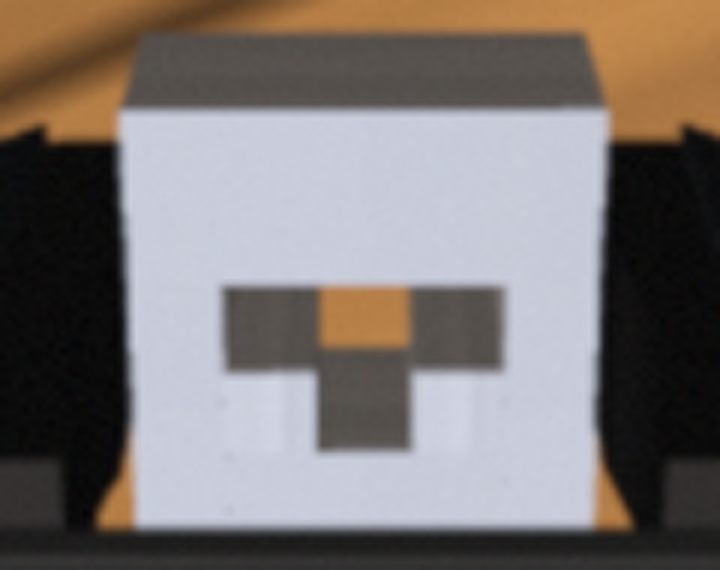

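```bash
python3 - <<'E'
from an import *
im,p,Rm,c=load('d10.npz')
L,Rr,C,B=[(296,110.2),(318.2,109.2),(307.2,110),(307.8,121.2)]
zl=.047
l,r,b=[atz('wrist',q,zl,c) for q in (L,Rr,B)]; k=atz('wrist',C,.056,c)
print('rib dist',np.linalg.norm(l-r),'mid',(l+r)/2,'core',k,'stem dist',np.linalg.norm(b-(l+r)/2))
print('yaw from ribs y axis->',ang(r,l)+0,'stem',ang((l+r)/2,b),'core->red', ang((l+r)/2,np.array([0.47369782,0.1864801,0.])))
# seam line and housing edges
for nm,a,bb in [('right edge',(369.5,20),(369.5,175)),('bot',(80,205.2),(355,191)),('seam',(225,36),(242.5,180)),('top',(30,23.5),(340,5.5))]:
    print(nm,ang(atz('wrist',a,.024,c),atz('wrist',bb,.024,c)))
# hub hole centre in world
n=Rm.apply([1,0,0]); P0=p+n*.0019
o,d=ray('wrist',(315.6,269.8),c); H=o+d*((P0-o)@n)/(d@n); print('hub est',H,'rel tool',Rm.inv().apply(H-p))
a=[]
for q in [(275,233),(355.8,233),(354,302),(277.3,302)]:
    o,d=ray('wrist',q,c); a.append(o+d*((P0-o)@n)/(d@n))
a=np.array(a); print('hub size',np.linalg.norm(a[1]-a[0]),np.linalg.norm(a[2]-a[3]),np.linalg.norm(a[0]-a[3]),'mean',Rm.inv().apply(a.mean(0)-p),'yaw x edges',ang(a[1],a[0]),ang(a[2],a[3]),'jaw',np.degrees(yawof(Rm))+180)
E
```

```text
rib dist 0.013943390008951477 mid [0.51022946 0.17284789 0.047     ] core [0.51030338 0.17254616 0.056     ] stem dist 0.007069216199727903
yaw from ribs y axis-> 69.1443389335269 stem 159.86545012366213 core->red 159.53634342362858
right edge 159.39886274138297
bot -110.31165577618242
seam 159.74038088183556
top -110.35057576652908
hub est [0.4468426  0.1947409  0.12750481] rel tool [0.0019     0.00199024 0.00076577]
hub size 0.03524048630127853 0.03581482285385204 0.034888211981853635 mean [0.0019     0.00196012 0.00019643] yaw x edges 66.62991916252076 66.61608282860294 jaw 66.64235815074186
```

```bash
python3 - <<'E'
from an import *
p,Rm=T();print(go(p+np.array([.0315,-.0101,-.0445]),np.radians(69.6)))
E
```

```text
[array([ 4.45, -0.33, -3.29]), np.float64(-0.051)]
```

>>> apply_moves([
  [1.2,-0.33,-1.1],
  [2.4,-0.33,-2.2],
  [3.6,-0.33,-3.29],
  [4.3,-0.33,-3.29],
  [4.45,-0.33,-3.29],
  [4.45,-0.33,-3.29],
  [4.45,-0.33,-3.29],
  [4.45,-0.33,-3.29],
], yaw=[-0.051,-0.051,-0.051,-0.051,-0.051,-0.051,-0.051,-0.051], gripper=[25,25,25,25,25,25,25,25])

```text
clock: 12.32
tool_pos: [0.4793, 0.1873, 0.0854]
eef_rot: [-0.696, 0.125, 0.696, 0.125]
contact_force: [-0.1, 0.3, -0.7]
opening: 0.403
```

```bash
python3 - <<'E'
from an import *
snapshot('top');save(snapshot('scene'),'s11.png')
c=camera_params('wrist');p,Rm=T();im=snapshot('wrist');save(im,'w11.png'); print(p,T()[0],np.degrees(yawof(Rm))+180,get_state()['opening'],get_state()['clock'])
np.savez('d11.npz',im=im,p=p,q=Rm.as_quat(),**{k:np.array(v) for k,v in c.items()})
cv2.imwrite('pics/z11.png',cv2.resize(im[160:310,250:380,::-1],None,fx=4,fy=4,interpolation=cv2.INTER_CUBIC))
E
```

```text
[0.47957077 0.18728489 0.08546644] [0.47964932 0.18721602 0.08542471] 69.63346711332971 0.40452267132821695 12.4667
```

View pics/w11.png

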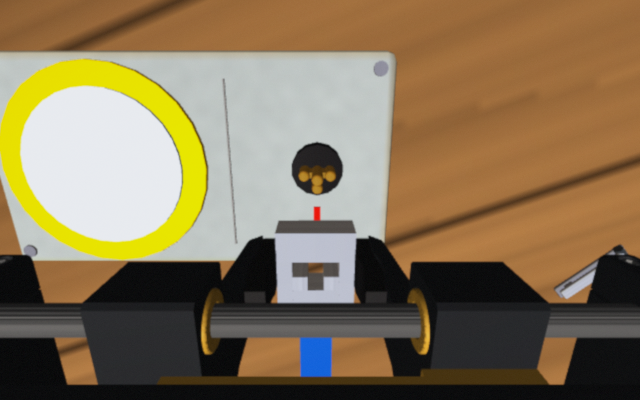

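View pics/z11.png

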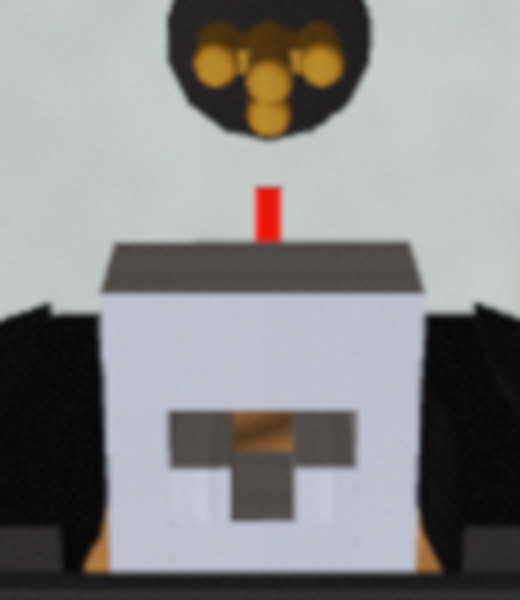

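```bash
cat > rel.py <<'E'
from an import *
def rel(f,L,Rr,C,B,Hc):
    im,p,Rm,c=load(f)
    t=lambda X: Rm.inv().apply(X-p)*1000
    for zl,zc in ((.047,.056),(.049,.058)):
        l,r,b=[atz('wrist',q,zl,c) for q in (L,Rr,B)]; k=atz('wrist',C,zc,c)
        print('LR',np.linalg.norm(l-r)*1000,'mid',t((l+r)/2),'core',t(k),'stem',t(b)-[0,0,7],'yaw',ang(r,l)%180,ang((l+r)/2,b)%180-90,'jaw',np.degrees(yawof(Rm))%180)
    n=Rm.apply([1,0,0]); P0=p+n*.0019
    o,d=ray('wrist',Hc,c); H=o+d*((P0-o)@n)/(d@n); print('hub',t(H))
E
python3 - <<'E'
from rel import *
rel('d11.npz',(303.75,176.5),(330.75,176.5),(317,180.75),(317.1,189.25),(315.75,269.75))
E
```

```text
LR 14.260059230955422 mid [ 38.4815968    2.89486866 -33.59634757] core [ 29.48147672   2.70349642 -33.59112145] stem [ 38.47876558   2.82928402 -33.59742982] yaw 69.62522077010448 69.0965821799999 jaw 69.63346711332971
LR 14.0913958903481 mid [ 36.48178066   2.87928131 -34.08223401] core [ 27.48167242   2.68942354 -34.10438809] stem [ 36.47898292   2.81447239 -34.16609719] yaw 69.62522077010425 69.0965821799999 jaw 69.63346711332971
hub [1.9        2.02435656 0.83299944]
```

```bash
python3 - <<'E'
from rel import *
from scipy.optimize import least_squares
im,p,Rm,c=load('d11.npz')
# edges zoom->px ; tool coords relative to hub center on top face
rows=[(293,-18),(411,-3.75),(467,3.75),(520,10.75)]
cols=[(169,-10.75,439),(357,10.75,439),(232,-3.75,493),(295,3.75,493),(101,-18,293),(424,18,293)]
obs=[]
def P(x): return p+Rm.apply(np.array(x)/1000)
def f(v):
    e=[]
    for r,z in rows: e.append(proj('wrist',P([v[0],v[1],v[2]+z]),c)[0][1]-(r/4+160-.375))
    for q,y,r in cols:
        z={439:0,493:7,293:-18}[r]
        e.append(proj('wrist',P([v[0],v[1]+y,v[2]+z]),c)[0][0]-(q/4+250-.375))
    return e
s=least_squares(f,[2,2,.5],loss='soft_l1');print(s.x,np.round(s.fun,2))
J=np.linalg.inv(s.jac.T@s.jac);print(np.sqrt(np.diag(J))*.2)
E
```

```text
[4.37163681 1.85763604 1.98709533] [ 0.28 -0.43  0.09  0.03  0.14 -0.15 -0.3   0.03  0.01  0.26]
[0.34398421 0.03819841 0.1957952 ]
```

```bash
python3 - <<'E'
from rel import *
from scipy.optimize import least_squares
D=[(load('d10.npz'),dict(L=(296,110.2),R=(318.2,109.2),C=(307.2,110),B=(307.8,121.2))),(load('d11.npz'),dict(L=(303.75,176.5),R=(330.75,176.5),C=(317,180.75),B=(317.1,189.25)))]
th=np.radians(159.6); u=np.array([np.cos(th),np.sin(th),0]); w=np.array([-u[1],u[0],0])
for (im,p,Rm,c),o in D:
    l,r,b=[atz('wrist',o[k],.047,c) for k in 'LRB'];k=atz('wrist',o['C'],.056,c)
    m=(l+r)/2; print([ (round(x@u*1000,2),round(x@w*1000,2)) for x in (m,k,b-.007*u)])
# screws/collar scale
(im,p,Rm,c),o=D[1]
a=atz('wrist',(250+168/4,170),.034,c);b=atz('wrist',(250+370/4,170),.034,c);print('collar',np.linalg.norm(a-b))
(im,p,Rm,c),o=D[0]
a=atz('wrist',(230+281/5,108),.034,c);b=atz('wrist',(230+498/5,108),.034,c);print('collar',np.linalg.norm(a-b))
# housing vertical extent d10 right edge and seam etc
g=cv2.cvtColor(im,cv2.COLOR_RGB2GRAY)
for col in (290,340): print(col,[int(x) for x in np.nonzero(np.abs(np.diff(g[:,col].astype(int)))>30)[0]])
for f,col in ((0,290),(0,340)):
    pass
a=atz('wrist',(340,5),.024,c);b=atz('wrist',(340,191),.024,c);print('x extent',np.linalg.norm(a-b))
E
```

```text
[(np.float64(-417.98), np.float64(-339.86)), (np.float64(-418.15), np.float64(-339.6)), (np.float64(-417.91), np.float64(-339.83))]
[(np.float64(-417.82), np.float64(-339.81)), (np.float64(-417.82), np.float64(-340.0)), (np.float64(-417.83), np.float64(-339.87))]
collar 0.028553996154276305
collar 0.028844534661227557
290 [7, 93, 94, 95, 119, 120, 121, 122, 195, 232, 233, 301, 302, 303, 376]
340 [4, 192, 193, 232, 233, 301, 302, 303, 376]
x extent 0.12360361025326481
```

>>> apply_moves([
  [0,0.085,-1.2],
  [0,0.085,-2.4],
  [0,0.085,-3.44],
  [0,0.085,-3.44],
  [0,0.085,-3.44],
  [0,0.085,-3.44],
], yaw=[0,0,0,0,0,0], gripper=[25,25,25,25,25,25])

```text
clock: 12.97
tool_pos: [0.5111, 0.1745, 0.0853]
eef_rot: [-0.696, 0.125, 0.696, 0.125]
contact_force: [-1.4, 0.5, -1.2]
opening: 0.403
```

```bash
python3 - <<'E'
from rel import *
im0,p0,R0,c0=load('d11.npz')
tgt=p0+R0.apply([0,.00085,-.0344])
snapshot('scene');im=snapshot('wrist');save(im,'w12.png')
p,Rm=T();print(p,np.degrees(yawof(Rm))%180,'err to target (tool mm)',Rm.inv().apply(tgt-p)*1000,get_state()['contact_force'],get_state()['clock'])
cv2.imwrite('pics/z12.png',cv2.resize(im[210:310,250:380,::-1],None,fx=5,fy=5,interpolation=cv2.INTER_CUBIC))
E
```

```text
[0.51078142 0.17478404 0.085314  ] 69.6692704970049 err to target (tool mm) [-0.16724169 -0.0066532  -0.7897489 ] [ 0.65264948  0.11640387 -0.97787536] 13.0667
```

View pics/z12.png

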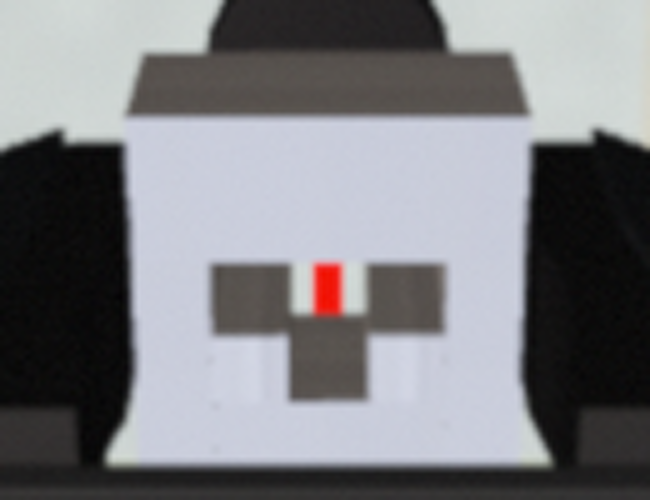

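>>> apply_moves([
  [0,0,-0.08],
  [0.5,0,-0.08],
  [0.8,0,-0.08],
  [1.0,0,-0.08],
  [1.2,0,-0.08],
  [1.2,0,-0.08],
], yaw=[0,0,0,0,0,0], gripper=[25,25,25,25,25,25])

```text
clock: 13.57
tool_pos: [0.5115, 0.1743, 0.0728]
eef_rot: [-0.696, 0.125, 0.696, 0.124]
contact_force: [0.2, -0.2, -0.7]
opening: 0.407
```

```bash
cat > st.py <<'E'
from rel import *
import sys
im0,p0,R0,c0=load('d11.npz')
tgt=p0+R0.apply([0,.00085,-.0344])
im=snapshot('wrist')
s=get_state();p,Rm=T();print(p,np.degrees(yawof(Rm))%180,'err',Rm.inv().apply(tgt-p)*1000,'F tool',Rm.inv().apply(s['contact_force']),'M',Rm.inv().apply(s['moment']),s['opening'],s['clock'])
cv2.imwrite('pics/z%s.png'%sys.argv[1],cv2.resize(im[210:310,250:380,::-1],None,fx=5,fy=5,interpolation=cv2.INTER_CUBIC))
E
python3 st.py 13
```

```text
[0.51153255 0.17437196 0.0730246 ] 69.65846154809135 err [-12.45617293  -0.11733311   0.06815993] F tool [ 0.91131014  0.60225491 -0.84738093] M [ 0.0090931   0.0465252  -0.05825087] 0.40167227442187126 13.6167
```

View pics/z13.png

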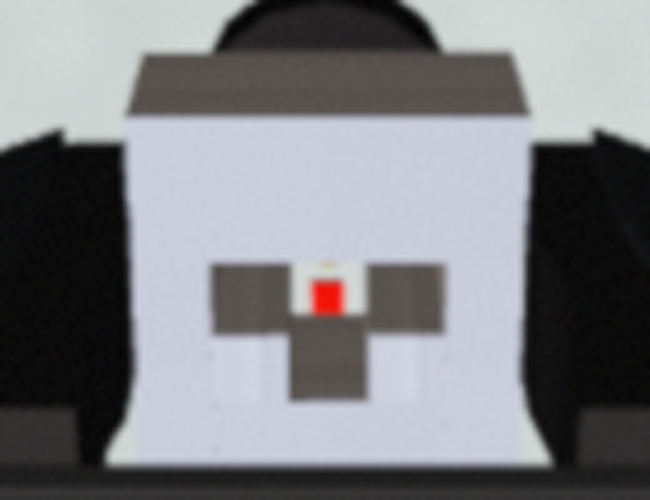

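>>> apply_moves([
  [0.3,0,0],
  [0.5,0,0],
  [0.7,0,0],
  [0.9,0,0],
  [1.0,0,0],
  [1.0,0,0],
], yaw=[0,0,0,0,0,0], gripper=[25,25,25,25,25,25])

```text
clock: 14.12
tool_pos: [0.5116, 0.1743, 0.0628]
eef_rot: [-0.696, 0.125, 0.696, 0.124]
contact_force: [1.0, -0.3, -1.4]
opening: 0.405
```

```bash
python3 st.py 14
```

```text
[0.51158063 0.17429352 0.06290174] 69.65423283854011 err [-22.57905276  -0.16040804   0.14706826] F tool [ 1.11869026 -0.07499957  0.05320206] M [ 0.01618742  0.10226848 -0.01994011] 0.40445434551273723 14.1667
```

View pics/z14.png

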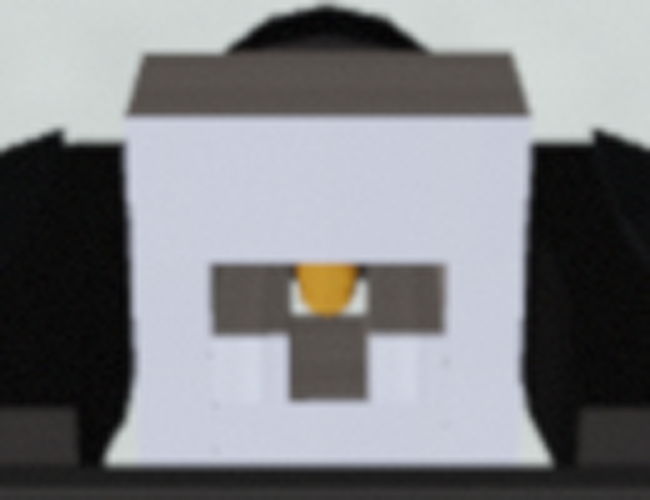

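>>> apply_moves([
  [0.3,0,0],
  [0.5,0,0],
  [0.7,0,0],
  [0.85,0,0],
  [0.95,0,0],
  [1.0,0,0],
  [1.0,0,0],
], yaw=[0,0,0,0,0,0,0], gripper=[25,25,25,25,25,25,25])

```text
clock: 14.75
tool_pos: [0.5116, 0.1742, 0.0528]
eef_rot: [-0.696, 0.125, 0.696, 0.124]
contact_force: [0.2, 0.1, -1.4]
opening: 0.401
```

```bash
python3 st.py 15
```

```text
[0.51156997 0.17425362 0.05282801] 69.65443788865029 err [-32.65283364  -0.18554652   0.15947725] F tool [ 0.82979639 -0.11040173 -0.72598164] M [ 0.02413645  0.12606954 -0.07262324] 0.4060132068984215 14.8
```

View pics/z15.png

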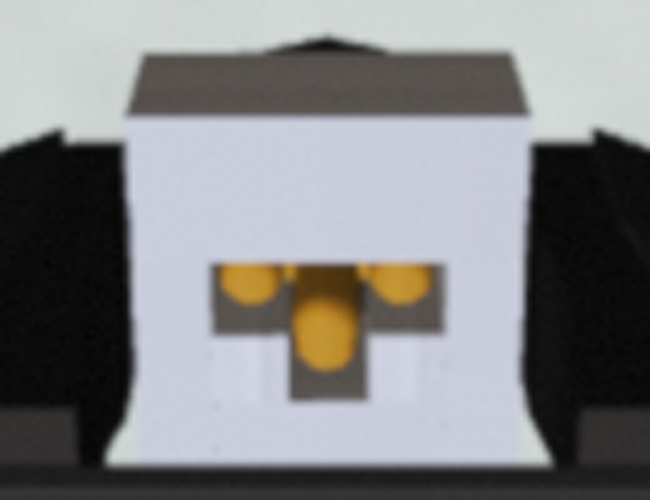

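>>> apply_moves([
  [0.1,0,0],
  [0.2,0,0],
  [0.25,0,0],
  [0.3,0,0],
  [0.3,0,0],
], yaw=[0,0,0,0,0], gripper=[25,25,25,25,25])

```text
clock: 15.22
tool_pos: [0.5116, 0.1742, 0.0518]
eef_rot: [-0.696, 0.125, 0.696, 0.125]
contact_force: [-3.5, -0.9, 19.5]
opening: 0.405
```

```bash
python3 st.py 16
```

```text
[0.51155728 0.17422108 0.05183289] 69.63868773586509 err [-33.64781644  -0.25139365   0.14978486] F tool [-18.81498009   1.54422084   3.06860712] M [-8.46212022e-05 -5.42222540e-01  3.32872261e-01] 0.4015989157112327 15.2667
```

View pics/z16.png

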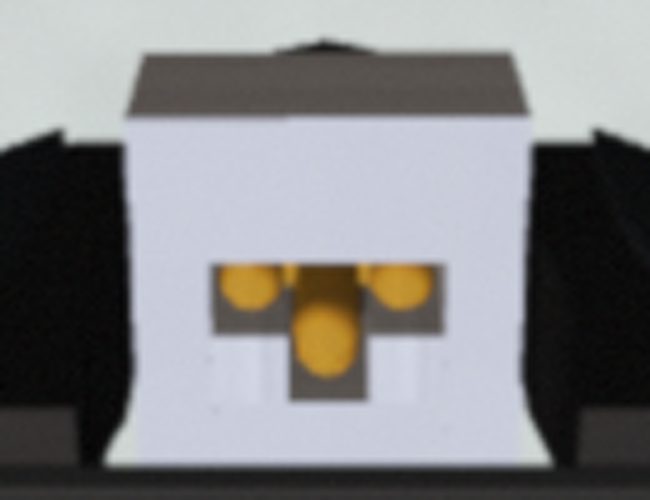

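>>> apply_moves([
  [0.05,0,0],
  [0.02,0,0],
  [0,0,0],
  [0,0,0],
  [0,0,0],
  [0,0,0],
  [0,0,0],
  [0,0,0],
], yaw=[0,0,0,0,0,0,0,0], gripper=[25,25,43,47,55,62,62,62])

```text
clock: 15.93
tool_pos: [0.5115, 0.1742, 0.0517]
eef_rot: [-0.696, 0.125, 0.696, 0.125]
contact_force: [0.4, 0.4, 0.2]
opening: 0.62
```

```bash
python3 st.py 17; python3 -c "
from h import *
save(snapshot('wrist'),'w17.png')"
```

```text
[0.51151816 0.17422296 0.05170429] 69.63930339618814 err [-33.77644522  -0.26001515   0.11695998] F tool [-0.16404991 -0.35354665 -0.48786258] M [ 0.03247146 -0.02060795 -0.08294622] 0.6222287048657197 15.9833
```

View pics/w17.png

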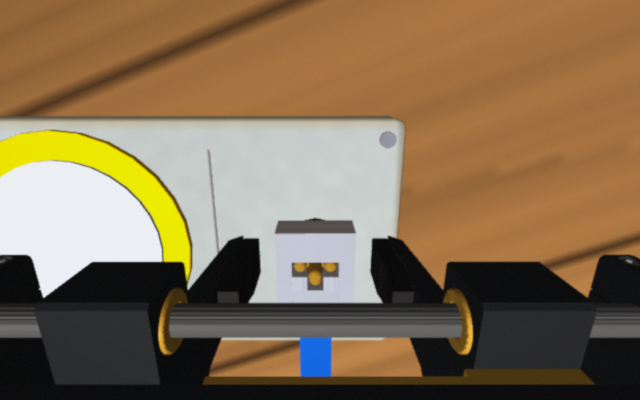

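Released, both fingers stand clear of the hub. Retreating straight up.

>>> apply_moves([
  [-1,0,0],
  [-2.5,0,0],
  [-5,0,0],
  [-8,0,0],
  [-10,0,1.5],
  [-10,0,4],
  [-10,0,6],
  [-10,0,6],
  [-10,0,6],
], yaw=[0,0,0,0,0,0,0,0,0], gripper=[62,62,62,62,62,62,62,62,62])

```text
clock: 16.78
tool_pos: [0.4547, 0.1957, 0.1526]
eef_rot: [-0.696, 0.124, 0.696, 0.124]
contact_force: [-0.1, 0.3, -1.0]
opening: 0.621
```

```bash
python3 - <<'E'
from an import *
im=snapshot('scene')
save(snapshot('top'),'t18.png');
c=camera_params('wrist');im=snapshot('wrist');save(im,'w18.png')
save(snapshot('scene'),'s18.png')
for t,z in [('lever_hub',.042),('lever_tip',.042),('tip_mark',.042)]:
    for a in spot_point(t,'wrist')[:2]: print(t,np.round(a['pixel'],1),a['score'],atz('wrist',a['pixel'],z,c))
print(get_state()['clock'],T()[0],get_state()['contact_force'])
E
```

```text
lever_hub [316.3 122.1] 0.97 [0.50833203 0.17281143 0.042     ]
lever_tip [313.8 227.7] 0.72 [0.43253992 0.20298117 0.042     ]
17.1333 [0.45600378 0.19469019 0.15167447] [-0.52858788 -0.10494531  0.33995626]
```

View pics/w18.png

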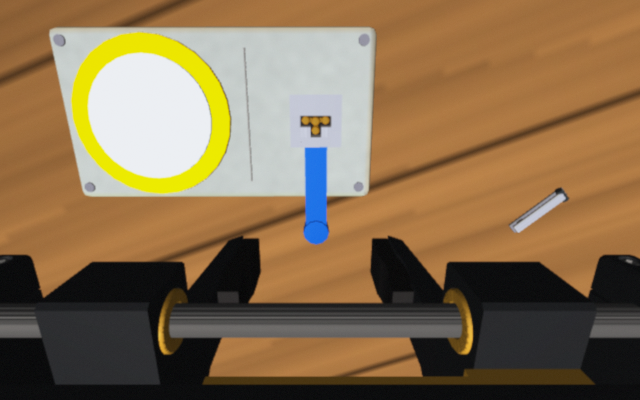

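View pics/s18.png

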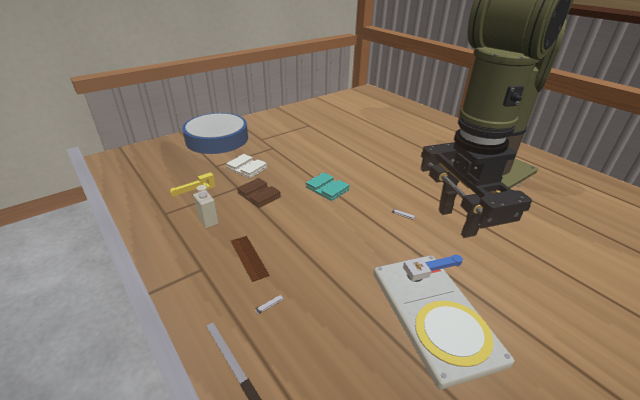

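View pics/t18.png

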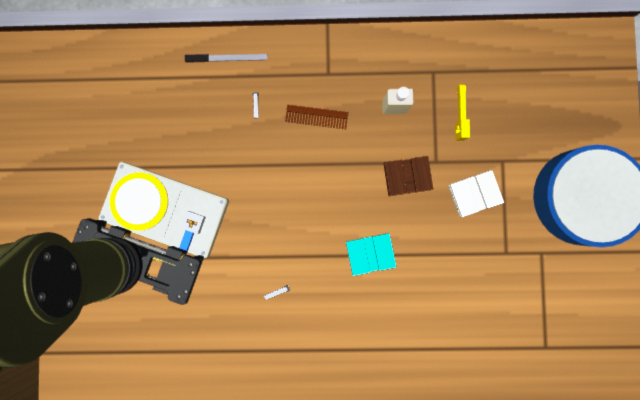

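The wrist picture shows the hub at (316,121) on the shaft. Its arm lies over the red line to the paddle at (316,232), and the rib tips are level with the hub's face. In the top view the bottle, comb and clips sit at the same pixels as at the start.

```bash
python3 -c "
from plant import *
print(finish_job())"
```

```text
the job is handed in; nothing more can be done
None
```

The lever is on the light's shaft, fully home and released, and the job was handed in at about 17 s on the robot's clock.

I gripped the lever by its hub in the dark rack, stood it on clear table and let go. A push with the closed fingers then tipped it flat. I picked it up again by the hub, turned it about 3° to match the ribs and the red line, slid it onto the shaft and let go.

**Last checks:**
- **Seating:** there was no noticeable force on the way down until the hub met the collar. It stopped there with about 19 N at a tool height of 51.8 mm, against 52 mm expected. The rib tips show level with the hub's top face.
- **Direction:** the arm covers the red line.
- **Other things:** in the top picture the bottle, comb, clips and look-alikes are where they were at the start.
- **Robot:** it stands clear, and the contact force reads about zero.

**Disagreements:** the wrist camera's calibration was about 2 mm off sideways, which I cancelled by measuring the hub and shaft in the same view. In the last picture the network did not report the tip mark. It put the paddle about 1 to 5 mm from its first rough position for that mark, which is within what I would expect from these measurements.

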